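# Put the seasonings, produce and flavouring back where they belong after cooking

### The arm

A 6-joint arm with a two-finger parallel gripper is mounted at the origin on a cart in front of the work surface, level with it; the furniture and walls round the work are solid. World frame = base frame: x ahead of the robot, y to its left, z up, the work surface at z = 0. Lengths are in mm, angles in rad, forces in N, time in s.
With the tool pointing down it reaches from about 350 to 775 mm from the base axis. Payload 7.3 kg.
Tool frame: the origin (TCP) lies midway between the tips of the shut fingers; the grasp point (between the pads) lies 19 mm behind it; z points along the fingers, y is the line along which they close (so a half turn about z gives the same grasp; the last joint's range is limited). The gripper opens to 92 mm and grips with 3 to 60 N. Pads are 19 mm wide; open, the fingers measure 130 mm over their backs; the gripper's body (75 mm by 190 mm) begins 47 mm behind the grasp point.
Start: joints at [-1.292, 0.342, 1.524, -0, 1.275, -0.146], TCP at [216.397, -478.349, 226.741] pointing down, gripper open.
Joint ranges: [-2.53, 2.53], [-0.77, 2.02], [0.04, 2.7], [-1, 4.14], [0.28, 2.66], [-3.11, 3.11]. Speed limits (rad/s): [2.57, 2.57, 3.14, 3.14, 3.14, 3.14].

### API

Orientations are given as [roll, pitch, yaw] about the fixed x, y, z axes, in that order (R = Rz(yaw) Ry(pitch) Rx(roll)).
In Python, from plant import monitor, optics, workorder gives the robot as it stands. The module is installed in compiled form; this text tells all that it offers.
- The arm moves only by the tool servo_tool, never from a script. Its arguments are lists of equal length, an entry for each row: "linear": the shift along the tool's x, y, z as a fraction of full scale, a list of three; "spin": the turn about the tool's z as a fraction of full scale. In form: {"linear": [[dx, dy, dz], ...], "spin": [spin, ...]}. A call has exactly 8 rows; each row shifts and turns the commanded pose from where the row before left it, along the tool's axes as they then stand; what a row does not reach is not made up. Full scale, the value 1, is 200 mm for a shift and 90 degrees for a turn. A row lasts 1/8 s, in which the tool goes at most 62.5 mm and 10.7 degrees, less where a joint would pass 70% of its speed; a pose out of reach is approached as far as the arm can. A call with a number of a shift or a turn outside -1 to 1 is refused whole. A call with a gripper value outside its range is refused whole. "hand" is the opening, from -1 (shut) to 1 (fully open), set as the call begins (left out, the last holds). The fingers move at their own pace and stop on an object; the grip force is fixed at half the most. Time passes only in rows, so rows that do not move let the fingers close, or fill a call up. It gives the time, the measured TCP pose, the force, the opening and the grip force at its end, in the units of the state.
- monitor.get_obs(): the state, without advancing time (a new reading comes with each control period).
- optics.capture(name): name is "side" or "top"; returns a dict with "frame" (384x512x3 uint8, blue, green, red), "K" (3x3 intrinsics, pixels), "D" ([k1, k2, p1, p2, k3] as OpenCV has them; the pictures are not rectified), "world_to_cam" (4x4, takes a point from world to camera coordinates). Camera axes: x right, y down, z forward; pixel columns grow to the right and rows downward; lengths in mm; the calibration is good to about 2 mm. A picture is of the moment at which its call begins. There is no depth.
- workorder.close_job(): hands the job in; it is judged then, once.
The state is a dict: "time": time; "joint_positions": joint angles; "dq": joint speeds; "tau": joint torques, N m; "tool_pos": TCP position; "tcp_rot": TCP orientation; "contact_force": force on the tool from outside, world axes, zero at the start; "moment": the same for the moment, N m; "grip_width": finger opening in mm; "finger_force": force on a finger pad.
Only numpy, scipy, OpenCV 4.12 (cv2) and the standard library are available. Lean on these libraries where they do the work, as an engineer would, in place of code of your own. Each camera call takes 0.05 s, during which the arm holds its last target. There are 200 camera calls.

### The job

Cooking is done: put the five things back in their places. The two loose spice jars (red picture, green leaf) each go upright into an empty front bay of the wooden caddy, the lemon and the garlic go together into the blue bowl, and the amber dropper bottle, which drips, stands in the middle of the round wooden coaster. Set each thing down rather than dropping it, never tip a jar or bottle over, and leave the mill and the blue-labelled jar standing in their back bays.

Things in the scene. Friction and masses are not known exactly. Their poses are not given: they have to be found in the camera images.
- red_jar: loose glass spice jar with a dark cap, red and blue on top, and a cream and dark-blue label with a red picture; upright cylinder 41 mm in diameter, 105 mm tall, 0.08 to 0.15 kg; like all these things it stands on a grey worktop board whose top is at z = 24 mm. Origin at the centre of its underside, z up its axis
- green_jar: loose glass spice jar with a black cap and a black label with a green leaf; upright cylinder 41 mm in diameter, 105 mm tall, 0.08 to 0.15 kg; the other seasoning to put away. Origin at the centre of its underside, z up its axis
- lemon: loose yellow lemon, 83 mm long (its x axis), 58 mm wide (y) and 58 mm high. Origin at the centre of its underside as it lies at the start, z up
- garlic: loose whole garlic bulb, pinkish white, 53 mm across and 53 mm high with a point on top. Origin at the centre of its underside, z up
- dropper: loose small amber glass bottle of liquid flavouring with a brown collar and a black dropper bulb on top; upright, 34 mm in diameter up to 65 mm, then narrowing to a 13 mm bulb, 102 mm tall in all, 0.05 to 0.1 kg. Grip the body below 60 mm. Origin at the centre of its underside, z up its axis
- caddy: fixed square wooden seasoning caddy, 142 x 142 mm, outer walls 46 mm and inner cross dividers 38 mm high; four square bays 62 mm wide, floor 8 mm above its underside. Origin at the centre of its underside; bay centres at x = +-34 mm, y = +-34 mm. The two front bays (-x, toward the robot) start empty; the back bays (+x) hold the mill (-y) and the blue-labelled jar (+y)
- mill: glass salt shaker with a grey top, 44 mm in diameter, 90 mm tall, standing loose in a back bay of the caddy; stays there. Origin at the centre of its underside
- blue_jar: glass spice jar with a black cap and a white and blue label, 41 mm in diameter, 105 mm tall, standing loose in the other back bay of the caddy; stays there. Origin at the centre of its underside
- bowl: fixed blue stoneware bowl for produce, 170 mm across the rim, 50 mm high; wall 5 mm, flaring from 128 mm across at the foot; flat inner floor, about 130 mm across, 6 mm above its underside; empty at the start. Origin at the centre of its underside
- coaster: fixed round light-wood drip coaster, a shallow flat dish 103 mm in diameter and 12 mm high; things stand on it 11 to 12 mm above its underside; empty at the start. Origin at the centre of its underside

How it is judged (in metres and radians):
At the end, for the whole second after the job is handed in: Each spice jar upright (all 0.15 rad) on the floor of its own front bay; lemon and garlic in the bowl (origins within 80 mm of its axis and below 75 mm); bottle upright on the coaster within 30 mm of its centre; mill and blue-labelled jar still upright in the back bays; all at rest (x of red_jar in the frame of caddy between -0.052 and -0.016 m and y of red_jar in the frame of caddy between -0.052 and 0.052 m and z of red_jar in the frame of caddy between 0.002 and 0.016 m and angle between each of red_jar, green_jar, dropper, mill, blue_jar's own z axis and vertical below 0.15 rad and x of green_jar in the frame of caddy between -0.052 and -0.016 m and y of green_jar in the frame of caddy between -0.052 and 0.052 m and z of green_jar in the frame of caddy between 0.002 and 0.016 m and horizontal distance between each of lemon, garlic and bowl below 0.08 m and z of each of lemon, garlic in the frame of bowl below 0.075 m and horizontal distance between dropper and coaster below 0.03 m and z of dropper in the frame of coaster between 0.006 and 0.018 m and x of mill in the frame of caddy between 0.016 and 0.055 m and z of each of mill, blue_jar in the frame of caddy below 0.016 m and x of blue_jar in the frame of caddy between 0.016 and 0.055 m and linear speed of each of red_jar, green_jar, lemon, garlic, dropper below 0.02 m/s); the robot touches nothing.
It fails at once if a jar, the mill or the bottle is tipped over (leans more than about 35 degrees) (angle between any of red_jar, green_jar, blue_jar, mill, dropper's own z axis and vertical above 0.6 rad).
It fails at once if something is dropped or thrown: it moves faster than 0.7 m/s (a fall of 25 mm) with no finger on it ((linear speed of red_jar above 0.7 m/s and contact force between the fingers and red_jar below 0.05 N) or (linear speed of green_jar above 0.7 m/s and contact force between the fingers and green_jar below 0.05 N) or (linear speed of lemon above 0.7 m/s and contact force between the fingers and lemon below 0.05 N) or (linear speed of garlic above 0.7 m/s and contact force between the fingers and garlic below 0.05 N) or (linear speed of dropper above 0.7 m/s and contact force between the fingers and dropper below 0.05 N)).
It also fails if it takes over 131 s, if anything falls off the work surface, if the arm or the gripper's body presses on something with over 40 N, if the wrist force passes 120 N, or if a joint passes its speed limit or range.

## Working session

There is one attempt and no reset: what is moved stays moved. The work goes in short steps, Python scripts to look and compute and a tool call to move; the robot and the scene stay as the last step left them, time stands still between calls to the robot, and variables do not carry over. Pictures are saved under pics/ and viewed, at most 14 in all, crops included, and the job is handed in when it is done.

Besides the shell and the picture viewer there is one more tool, called after "Call:" as name(argument=value, ...) on one line, values as JSON. servo_tool: Moves the arm, as the interface text tells. Shift numbers are shares of 200 mm and turn numbers shares of 90 degrees, none past 1 either way. Its arguments: {"type":"object","properties":{"linear":{"type":"array","items":{"type":"array","items":{"type":"number","minimum":-1,"maximum":1}}},"spin":{"type":"array","items":{"type":"number","minimum":-1,"maximum":1}},"hand":{"type":"number"}},"required":["linear","spin"]}

```bash
mkdir -p pics
cat > h.py <<'E'
import numpy as np, cv2
from plant import monitor, optics, workorder
def cap(n):
    c=optics.capture(n); c['W']=np.array(c['world_to_cam']); c['K']=np.array(c['K']); c['D']=np.array(c['D'],float); return c
def ray(c,u,v,z):
    p=cv2.undistortPoints(np.array([[[u,v]]],float),c['K'],c['D'])[0,0]
    R=c['W'][:3,:3];o=-R.T@c['W'][:3,3];d=R.T@np.array([p[0],p[1],1]);return o+d*(z-o[2])/d[2]
def proj(c,P):
    return cv2.projectPoints(np.array(P,float).reshape(-1,1,3),cv2.Rodrigues(c['W'][:3,:3])[0],c['W'][:3,3],c['K'],c['D'])[0][:,0]
E
python3 - <<'E'
from h import *
for n in('top','side'):
    c=cap(n);cv2.imwrite(f'pics/{n}0.png',cv2.resize(c['frame'],(800,600),interpolation=cv2.INTER_CUBIC));cv2.imwrite(f'{n}.raw.png',c['frame'])
    R=c['W'][:3,:3];print(n,-R.T@c['W'][:3,3],R[2],c['K'][0,0])
print(monitor.get_obs())
E
```

```text
top [ 371.0975851    28.89842341 1002.13691438] [ 0.15666883  0.01454577 -0.98754407] 472.5139918344232
side [389.2613587  826.18393731 567.93552269] [ 0.12574388 -0.83306657 -0.53869153] 443.4516750868749
{'time': 0.1, 'joint_positions': array([-1.29198600e+00,  3.42642070e-01,  1.52489417e+00, -1.42198090e-05,
        1.27541048e+00, -1.46031368e-01]), 'dq': array([ 0.00089974, -0.00302739, -0.00042423, -0.00099044,  0.00141479,
       -0.00012203]), 'tau': array([ 1.49335719e-03, -4.32005775e+01, -2.44693583e+01,  7.18505052e-02,
        5.26183890e-02, -5.86485953e-05]), 'tool_pos': array([ 216.29533745, -477.98442812,  226.12969801]), 'tcp_rot': array([-3.14025102e+00, -1.83579970e-04,  4.24845718e-01]), 'contact_force': array([ 0.34656907,  0.31139633, -0.42642473]), 'moment': array([ 0.03040524,  0.00459844, -0.02287062]), 'finger_force': 0.0, 'grip_width': 91.76761192781865}
```

View pics/top0.png

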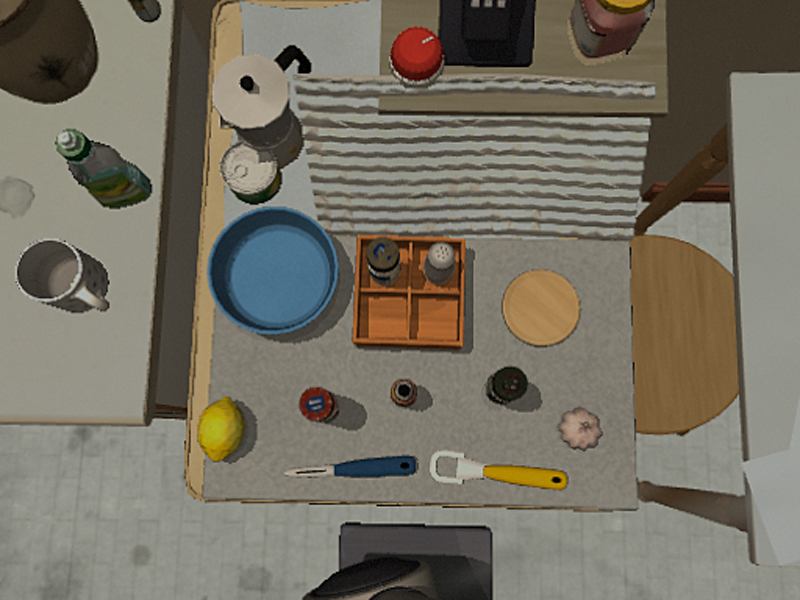

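View pics/side0.png

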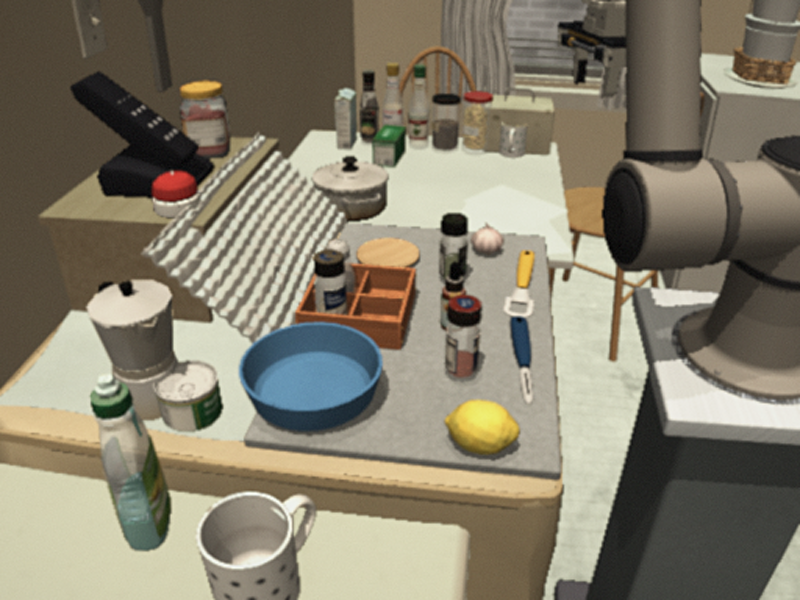

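The top view shows red cap (319,403), bulb (403,391), green-leaf cap (509,385), garlic (581,429), lemon (220,429), bowl (273,270), caddy (410,291) and coaster (541,308), all in 800x600 pixels. The side view shows the same layout, with everything upright.

```bash
cat > m.py <<'E'
from h import *
import json
c=cap('top');s=cap('side');k=512/800
hsv=cv2.cvtColor(c['frame'],cv2.COLOR_BGR2HSV)
def blob(c,lo,hi,win):
    h=cv2.cvtColor(c['frame'],cv2.COLOR_BGR2HSV);m=cv2.inRange(h,np.array(lo),np.array(hi))
    w=np.zeros_like(m);x0,y0,x1,y1=[int(a*k) for a in win];w[y0:y1,x0:x1]=255
    m=cv2.morphologyEx(m&w,cv2.MORPH_OPEN,np.ones((3,3)))
    cs=cv2.findContours(m,0,cv2.CHAIN_APPROX_NONE)[0];return max(cs,key=cv2.contourArea)
def plane(cn,z,c=c): return np.array([ray(c,u,v,z)[:2] for u,v in cn[:,0]])
B=plane(blob(c,(95,80,40),(125,255,255),(200,200,345,340)),74);r=cv2.minEnclosingCircle(B.astype(np.float32));print('bowl',r)
C=plane(blob(c,(8,60,120),(25,200,255),(490,260,590,355)),36);print('coaster',cv2.minEnclosingCircle(C.astype(np.float32)))
K=plane(blob(c,(3,120,50),(16,255,255),(345,225,475,355)),70);print('caddy',cv2.minAreaRect(K.astype(np.float32)))
L=plane(blob(c,(20,120,60),(35,255,255),(190,390,260,470)),53);print('lemon',cv2.minAreaRect(L.astype(np.float32)),cv2.fitEllipse(L.astype(np.float32)))
for n,p,z in(('red',(318,402),129),('green',(510,383),129),('drop',(404,388),126),('garlic',(581,429),50)):
    print(n,ray(c,p[0]*k,p[1]*k,z)[:2])
ci=blob(c,(0,0,0),(180,255,75),(295,380,335,425));print('redcap px',cv2.minEnclosingCircle(ci))
ci=blob(c,(0,0,0),(180,255,60),(480,360,530,410));print('grcap px',cv2.minEnclosingCircle(ci))
g=blob(c,(0,0,150),(180,255,255),(550,400,610,455));print('garlic',cv2.minEnclosingCircle(plane(g,50).astype(np.float32)))
E
python3 m.py
```

```text
bowl ((581.7332153320312, 203.0887451171875), 84.26934814453125)
coaster ((547.3710327148438, -147.44688415527344), 51.04423522949219)
caddy ((559.8739013671875, 27.03795623779297), (141.12472534179688, 142.83738708496094), 89.31195068359375)
lemon ((377.5287170410156, 263.46124267578125), (69.06568908691406, 63.05056381225586), 29.575889587402344) ((378.1405944824219, 263.6115417480469), (56.70399856567383, 75.57130432128906), 85.1406021118164)
red [410.49483996 131.34702534]
green [437.730561   -94.07857575]
drop [429.23934541  30.53604777]
garlic [ 387.77251164 -194.29768965]
redcap px ((209.5, 268.5), 2.9155757427215576)
grcap px ((325.7078857421875, 245.34230041503906), 11.596124649047852)
garlic ((388.8802795410156, -192.62289428710938), 20.28919792175293)
```

```bash
cat > ov.py <<'E'
from h import *
import sys
def circ(x,y,z,r): t=np.linspace(0,2*np.pi,33);return np.c_[x+r*np.cos(t),y+r*np.sin(t),0*t+z]
def overlay(items,tag,wins):
    out=[]
    for n in('top','side'):
        c=cap(n);x0,y0,x1,y1=wins[n];f=3
        im=cv2.resize(c['frame'][y0:y1,x0:x1],None,fx=f,fy=f,interpolation=cv2.INTER_CUBIC)
        for it in items:
            p=((proj(c,circ(*it))-[x0,y0]+.5)*f).astype(np.int32);cv2.polylines(im,[p],True,(0,255,0) if it[2]>60 else (255,0,255),1)
        cv2.imwrite(f'pics/{tag}_{n}.png',im)
E
python3 - <<'E'
from ov import *
J=[(410.5,131.3),(437.7,-94.1)]
it=[(x,y,z,20.5) for x,y in J for z in(24,129)]+[(429.2,30.5,24,17),(429.2,30.5,126,6.5),(388.5,-193,50,26.5),(378,263.6,53,29),(582,203,74,85),(547.4,-147.4,36,51.5)]
overlay(it,'ov1',{'top':(125,125,390,310),'side':(150,130,370,300)})
E
```

```text
(no output)
```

View pics/ov1_top.png

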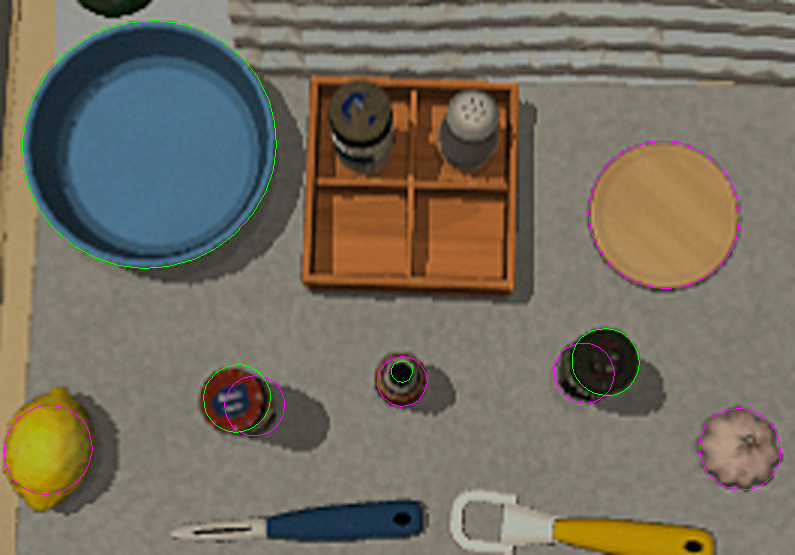

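View pics/ov1_side.png

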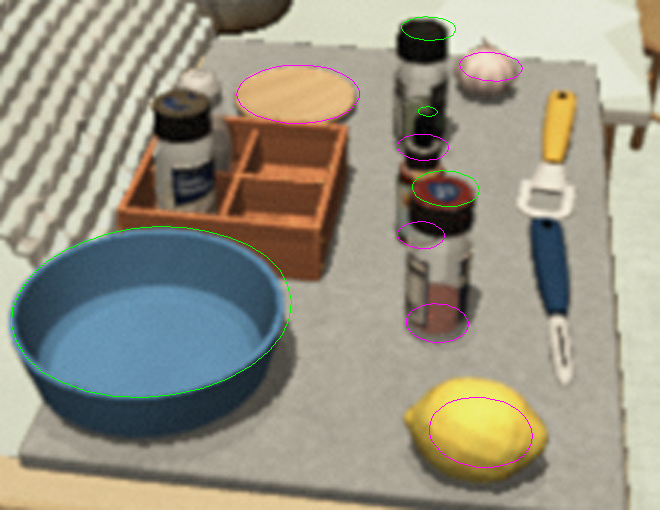

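Overlays match the jars, the dropper, the garlic, the bowl and the coaster in both views. The lemon's long axis is about -9° off x.

Call:
servo_tool(linear=[[0, 0, 0], [0, 0, 0], [0, 0, 0], [0.13, -0.22, 0], [0.13, -0.22, 0], [0.13, -0.22, 0], [0.13, -0.22, 0], [0, 0, 0]], spin=[0.09, 0.09, 0.09, 0, 0, 0, 0, 0], hand=1)

```text
time: 1.3
tool_pos: [321.4, -299.7, 226.9]
tcp_rot: [-3.141, -0.0, 0.005]
contact_force: [-0.3, -1.5, 0.7]
grip_width: 91.8
finger_force: 0.0
```

Call:
servo_tool(linear=[[0.146, -0.257, 0], [0.146, -0.257, 0], [0.146, -0.257, 0], [0.146, -0.257, 0], [0, 0, 0], [0, 0, 0.1], [0, 0, 0.1], [0, 0, 0]], spin=[0, 0, 0, 0, 0, 0, 0, 0])

```text
time: 2.3
tool_pos: [435.9, -97.8, 185.6]
tcp_rot: [-3.141, 0.003, -0.001]
contact_force: [-1.3, -0.4, 0.5]
grip_width: 91.9
finger_force: 0.0
```

Fine adjust (2.6 in x, 3.8 in y), then down to 80.

Call:
servo_tool(linear=[[0.013, -0.019, 0.05], [0, 0, 0.15], [0, 0, 0.15], [0, 0, 0.12], [0, 0, 0.06], [0, 0, 0], [0, 0, 0], [0, 0, 0]], spin=[0, 0, 0, 0, 0, 0, 0, 0])

```text
time: 3.3
tool_pos: [440.1, -93.1, 81.5]
tcp_rot: [3.141, -0.002, 0.001]
contact_force: [0.2, 0.7, 0.1]
grip_width: 92.2
finger_force: 0.0
```

Call:
servo_tool(linear=[[0, 0, 0], [0, 0, 0], [0, 0, 0], [0, 0, 0], [0, 0, 0], [0, 0, 0], [0, 0, 0], [0, 0, 0]], spin=[0, 0, 0, 0, 0, 0, 0, 0], hand=-1)

```text
time: 4.3
tool_pos: [439.5, -92.8, 80.6]
tcp_rot: [3.142, 0.0, 0.001]
contact_force: [0.0, -1.3, -1.0]
grip_width: 40.2
finger_force: 29.9
```

Call:
servo_tool(linear=[[0, 0, -0.1], [0, 0, -0.15], [0, 0, -0.13], [0.1, -0.1, 0], [0.15, -0.15, 0], [0.12, -0.12, 0], [0.042, -0.03, 0], [0, 0, 0]], spin=[0, 0, 0, 0, 0, 0, 0, 0])

```text
time: 5.3
tool_pos: [521.6, -12.8, 156.3]
tcp_rot: [3.141, 0.001, 0.002]
contact_force: [-0.3, -0.5, -1.1]
grip_width: 40.7
finger_force: 29.9
```

Call:
servo_tool(linear=[[0, 0, 0.05], [0, 0, 0.1], [0, 0, 0.1], [0, 0, 0.05], [0, 0, 0.02], [0, 0, 0.01], [0, 0, 0], [0, 0, 0]], spin=[0, 0, 0, 0, 0, 0, 0, 0])

```text
time: 6.3
tool_pos: [522.2, -12.8, 91.2]
tcp_rot: [3.141, -0.001, 0.001]
contact_force: [0.3, -0.3, -1.8]
grip_width: 40.4
finger_force: 29.9
```

Call:
servo_tool(linear=[[0, 0, 0.005], [0, 0, 0.005], [0, 0, 0.003], [0, 0, 0], [0, 0, 0], [0, 0, 0], [0, 0, 0], [0, 0, 0]], spin=[0, 0, 0, 0, 0, 0, 0, 0])

```text
time: 7.3
tool_pos: [522.1, -12.8, 88.6]
tcp_rot: [3.141, -0.001, 0.001]
contact_force: [-2.8, -0.4, 6.0]
grip_width: 40.2
finger_force: 30.0
```

Call:
servo_tool(linear=[[0, 0, 0], [0, 0, 0], [0, 0, 0], [0, 0, 0], [0, 0, -0.1], [0, 0, -0.2], [0, 0, -0.2], [0, 0, -0.1]], spin=[0, 0, 0, 0, 0, 0, 0, 0], hand=0.35)

```text
time: 8.3
tool_pos: [522.7, -12.8, 210.4]
tcp_rot: [3.141, -0.003, 0.001]
contact_force: [0.6, -0.2, 0.2]
grip_width: 61.9
finger_force: 0.0
```

Call:
servo_tool(linear=[[-0.14, -0.18, 0], [-0.14, -0.18, 0], [-0.14, -0.18, 0], [-0.141, -0.18, 0], [0, 0, 0], [0, 0, 0], [0, 0, 0.1], [0, 0, 0]], spin=[0, 0, 0, 0, 0, 0, 0, 0], hand=1)

```text
time: 9.3
tool_pos: [409.5, 130.2, 187.1]
tcp_rot: [3.141, 0.003, -0.001]
contact_force: [-0.1, -0.3, 0.8]
grip_width: 91.9
finger_force: 0.0
```

Call:
servo_tool(linear=[[0.004, -0.004, 0.05], [0, 0, 0.15], [0, 0, 0.15], [0, 0, 0.12], [0, 0, 0.06], [0, 0, 0.01], [0, 0, 0], [0, 0, 0]], spin=[0, 0, 0, 0, 0, 0, 0, 0])

```text
time: 10.3
tool_pos: [411.0, 132.1, 80.8]
tcp_rot: [-3.141, -0.002, 0.001]
contact_force: [0.2, 0.3, -0.5]
grip_width: 91.7
finger_force: 0.0
```

Call:
servo_tool(linear=[[0, 0, 0], [0, 0, 0], [0, 0, 0], [0, 0, 0], [0, 0, 0], [0, 0, 0], [0, 0, 0], [0, 0, 0]], spin=[0, 0, 0, 0, 0, 0, 0, 0], hand=-1)

```text
time: 11.3
tool_pos: [410.4, 132.0, 80.1]
tcp_rot: [3.142, -0.0, 0.001]
contact_force: [0.1, 0.3, -0.2]
grip_width: 40.6
finger_force: 29.9
```

Call:
servo_tool(linear=[[0, 0, -0.1], [0, 0, -0.15], [0, 0, -0.13], [0.12, 0.08, 0], [0.18, 0.1, 0], [0.18, 0.1, 0], [0.078, 0.05, 0], [0, 0, 0]], spin=[0, 0, 0, 0, 0, 0, 0, 0])

```text
time: 12.3
tool_pos: [522.4, 65.3, 155.5]
tcp_rot: [3.141, 0.001, -0.001]
contact_force: [-0.5, 0.7, -0.9]
grip_width: 40.8
finger_force: 29.9
```

Call:
servo_tool(linear=[[0, 0, 0], [0, 0, 0.05], [0, 0, 0.1], [0, 0, 0.1], [0, 0, 0.05], [0, 0, 0.02], [0, 0, 0.01], [0, 0, 0]], spin=[0, 0, 0, 0, 0, 0, 0, 0])

```text
time: 13.3
tool_pos: [522.3, 66.1, 90.5]
tcp_rot: [3.141, -0.001, 0.001]
contact_force: [-0.2, 0.2, -0.5]
grip_width: 40.5
finger_force: 29.9
```

Call:
servo_tool(linear=[[0, 0, 0.005], [0, 0, 0.005], [0, 0, 0.003], [0, 0, 0], [0, 0, 0], [0, 0, 0], [0, 0, 0], [0, 0, 0]], spin=[0, 0, 0, 0, 0, 0, 0, 0])

```text
time: 14.3
tool_pos: [522.4, 66.1, 88.1]
tcp_rot: [3.141, -0.001, 0.001]
contact_force: [-1.1, 1.1, 5.7]
grip_width: 40.4
finger_force: 29.9
```

Call:
servo_tool(linear=[[0, 0, 0], [0, 0, 0], [0, 0, 0], [0, 0, 0], [0, 0, -0.1], [0, 0, -0.2], [0, 0, -0.2], [0, 0, -0.1]], spin=[0, 0, 0, 0, 0, 0, 0, 0], hand=0.35)

```text
time: 15.3
tool_pos: [522.8, 66.1, 209.8]
tcp_rot: [3.141, -0.003, 0.001]
contact_force: [-0.1, 0.2, -0.2]
grip_width: 62.0
finger_force: 0.0
```

```bash
python3 - <<'E'
from ov import *
it=[(x,y,z,r) for x,y,z,r in((522,-13,32,20.5),(522,-13,137,20.5),(522,66,32,20.5),(522,66,137,20.5),(429.2,30.5,24,17),(429.2,30.5,126,6.5))]
overlay(it,'ov2',{'top':(200,130,360,270),'side':(150,130,350,280)})
E
python3 -c "
import cv2,numpy as np
a=cv2.imread('pics/ov2_top.png');b=cv2.imread('pics/ov2_side.png');b=cv2.resize(b,None,fx=.5,fy=.5);c=np.zeros((a.shape[0],a.shape[1]+b.shape[1],3),np.uint8);c[:,:a.shape[1]]=a;c[:b.shape[0],a.shape[1]:]=b;cv2.imwrite('pics/ov2.png',c)"
```

```text
(no output)
```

View pics/ov2.png

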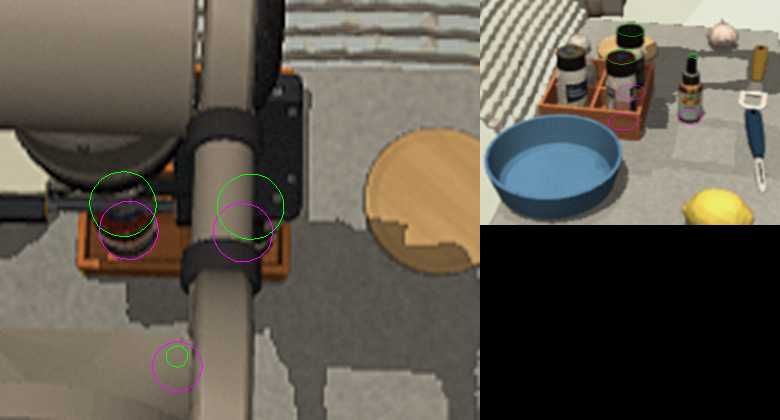

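Both jars stand in their front bays and the dropper is where I measured it.

Call:
servo_tool(linear=[[-0.15, 0.06, 0], [-0.16, 0.06, 0], [-0.158, 0.058, 0], [0, 0, 0], [0, 0, 0.1], [0, 0, 0.15], [0, 0, 0.1], [0, 0, 0]], spin=[0, 0, 0, 0, 0, 0, 0, 0], hand=1)

```text
time: 16.4
tool_pos: [427.8, 30.7, 135.8]
tcp_rot: [-3.141, 0.004, 0.001]
contact_force: [0.2, 0.3, -0.1]
grip_width: 91.9
finger_force: 0.0
```

Call:
servo_tool(linear=[[0.005, 0, 0.1], [0, 0, 0.15], [0, 0, 0.12], [0, 0, 0.05], [0, 0, 0], [0, 0, 0], [0, 0, 0], [0, 0, 0]], spin=[0, 0, 0, 0, 0, 0, 0, 0])

```text
time: 17.4
tool_pos: [429.8, 30.4, 54.0]
tcp_rot: [3.141, -0.001, 0.001]
contact_force: [0.8, -0.2, -0.0]
grip_width: 91.7
finger_force: 0.0
```

Call:
servo_tool(linear=[[0, 0, 0], [0, 0, 0], [0, 0, 0], [0, 0, 0], [0, 0, 0], [0, 0, 0], [0, 0, 0], [0, 0, 0]], spin=[0, 0, 0, 0, 0, 0, 0, 0], hand=-1)

```text
time: 18.4
tool_pos: [429.4, 30.4, 53.5]
tcp_rot: [3.142, 0.0, 0.001]
contact_force: [0.6, 0.5, 0.1]
grip_width: 31.8
finger_force: 29.9
```

Call:
servo_tool(linear=[[0, 0, -0.1], [0, 0, -0.15], [0, 0, -0.15], [0, 0.15, 0], [0, 0.25, 0], [0, 0.25, 0], [0, 0.25, 0], [0, 0, 0]], spin=[0, 0, 0, 0, 0, 0, 0, 0])

```text
time: 19.4
tool_pos: [429.6, -152.6, 133.4]
tcp_rot: [3.141, -0.0, -0.004]
contact_force: [-0.1, 0.1, -2.0]
grip_width: 31.8
finger_force: 29.9
```

Call:
servo_tool(linear=[[0.15, 0, 0], [0.2, 0, 0], [0.18, 0, 0], [0.06, 0, 0], [0, 0, 0], [0, 0, 0.05], [0, 0, 0.1], [0, 0, 0]], spin=[0, 0, 0, 0, 0, 0, 0, 0])

```text
time: 20.4
tool_pos: [545.5, -149.1, 101.9]
tcp_rot: [-3.14, 0.004, 0.0]
contact_force: [0.5, -0.1, -0.7]
grip_width: 31.5
finger_force: 29.9
```

Call:
servo_tool(linear=[[0.008, 0, 0.03], [0, 0, 0.06], [0, 0, 0.04], [0, 0, 0.02], [0, 0, 0.01], [0, 0, 0], [0, 0, 0], [0, 0, 0]], spin=[0, 0, 0, 0, 0, 0, 0, 0])

```text
time: 21.4
tool_pos: [549.3, -149.6, 71.8]
tcp_rot: [3.141, -0.0, 0.001]
contact_force: [0.3, -0.5, -0.7]
grip_width: 31.6
finger_force: 29.9
```

Call:
servo_tool(linear=[[-0.005, 0, 0.01], [0, 0, 0.01], [0, 0, 0.007], [0, 0, 0.005], [0, 0, 0.003], [0, 0, 0], [0, 0, 0], [0, 0, 0]], spin=[0, 0, 0, 0, 0, 0, 0, 0])

```text
time: 22.4
tool_pos: [548.2, -149.6, 64.6]
tcp_rot: [3.141, -0.0, 0.001]
contact_force: [-0.2, -0.2, -1.0]
grip_width: 31.5
finger_force: 29.9
```

Call:
servo_tool(linear=[[0, 0, 0.004], [0, 0, 0], [0, 0, 0.004], [0, 0, 0], [0, 0, 0], [0, 0, 0], [0, 0, 0], [0, 0, 0]], spin=[0, 0, 0, 0, 0, 0, 0, 0])

```text
time: 23.4
tool_pos: [548.2, -149.5, 62.9]
tcp_rot: [3.141, -0.0, 0.001]
contact_force: [0.2, -0.3, -0.6]
grip_width: 31.7
finger_force: 29.9
```

Run:
```python
from h import *
c=cap('side');x0,y0,x1,y1=200,110,360,230
cv2.imwrite('pics/s3.png',cv2.resize(c['frame'][y0:y1,x0:x1],None,fx=5,fy=5,interpolation=cv2.INTER_CUBIC))
print([(proj(c,[[548,-149.5,z]])[0]-[x0,y0])*5 for z in(36,63,101,138)])
```

```text
[array([243.92687984, 250.58265929]), array([243.54732427, 202.8738308 ]), array([243.00182345, 133.70700888]), array([242.45807254,  64.03111564])]
```

View pics/s3.png

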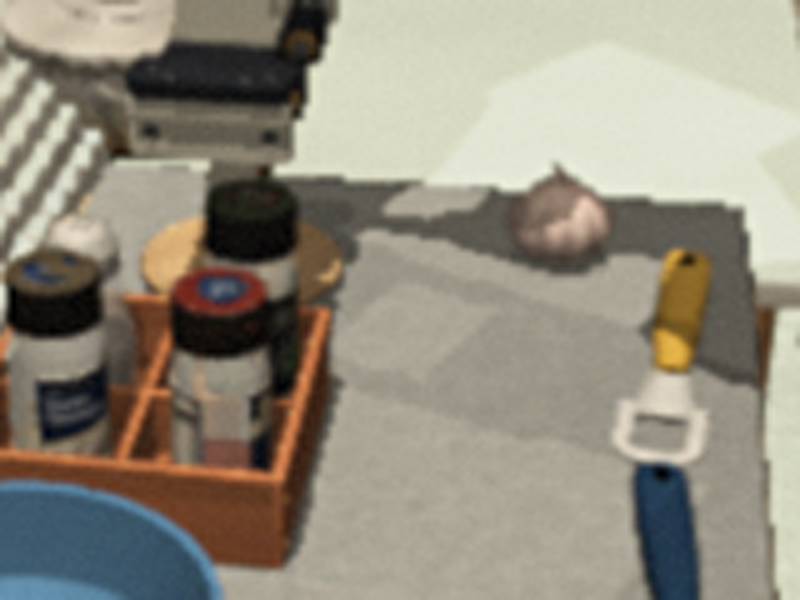

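The picture shows the bottle gone from its old spot, and it's hidden behind the green jar now. I'll lower gently until it touches.

Call:
servo_tool(linear=[[0, 0, 0.004], [0, 0, 0], [0, 0, 0.004], [0, 0, 0], [0, 0, 0], [0, 0, 0], [0, 0, 0], [0, 0, 0]], spin=[0, 0, 0, 0, 0, 0, 0, 0])

```text
time: 24.45
tool_pos: [548.2, -149.6, 61.4]
tcp_rot: [3.141, -0.0, 0.001]
contact_force: [-0.1, 0.5, 2.0]
grip_width: 31.3
finger_force: 29.9
```

Call:
servo_tool(linear=[[0, 0, 0.002], [0, 0, 0], [0, 0, 0], [0, 0, 0], [0, 0, 0], [0, 0, 0], [0, 0, 0], [0, 0, 0]], spin=[0, 0, 0, 0, 0, 0, 0, 0])

```text
time: 25.45
tool_pos: [548.4, -149.6, 61.4]
tcp_rot: [3.141, -0.001, 0.001]
contact_force: [-1.0, 1.2, 5.6]
grip_width: 31.5
finger_force: 30.0
```

Call:
servo_tool(linear=[[0, 0, 0], [0, 0, 0], [0, 0, 0], [0, 0, 0], [0, 0, -0.1], [0, 0, -0.2], [0, 0, -0.25], [0, 0, -0.15]], spin=[0, 0, 0, 0, 0, 0, 0, 0], hand=0.35)

```text
time: 26.45
tool_pos: [548.8, -149.8, 203.5]
tcp_rot: [3.14, -0.003, 0.001]
contact_force: [-0.1, -0.4, -0.3]
grip_width: 61.7
finger_force: 0.0
```

Call:
servo_tool(linear=[[-0.2, 0.055, 0], [-0.2, 0.055, 0], [-0.2, 0.055, 0], [-0.2, 0.055, 0], [0, 0, 0], [0, 0, 0.15], [0, 0, 0.15], [0, 0, 0]], spin=[0, 0, 0, 0, 0, 0, 0, 0], hand=1)

```text
time: 27.45
tool_pos: [387.8, -192.8, 139.5]
tcp_rot: [-3.139, 0.003, 0.001]
contact_force: [-0.4, -0.1, -0.2]
grip_width: 92.0
finger_force: 0.0
```

Run:
```python
from ov import *
print(monitor.get_obs()['tool_pos'])
overlay([(388.5,-193.5,50,26.5),(547.4,-147.4,36,51.5),(548.5,-149.5,36,17),(548.5,-149.5,138,6.5),(522,-13,137,20.5)],'ov3',{'top':(250,130,420,310),'side':(190,110,360,230)})
```

```text
[ 387.78708417 -192.7669619   139.50640393]
```

View pics/ov3_top.png

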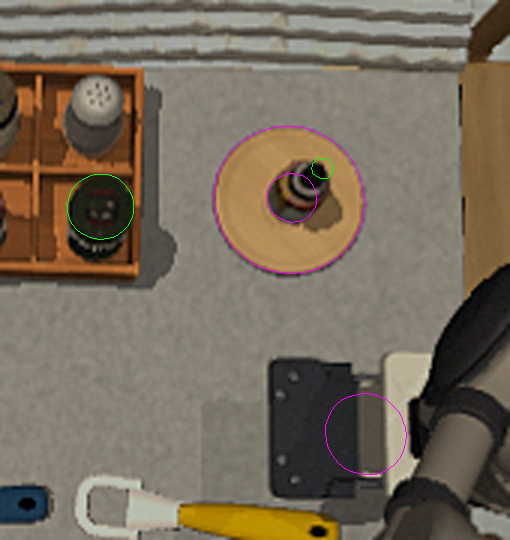

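Call:
servo_tool(linear=[[0.003, 0.003, 0.1], [0, 0, 0.15], [0, 0, 0.15], [0, 0, 0.09], [0, 0, 0.03], [0, 0, 0], [0, 0, 0], [0, 0, 0]], spin=[0, 0, 0, 0, 0, 0, 0, 0])

```text
time: 28.55
tool_pos: [389.3, -194.6, 37.6]
tcp_rot: [3.141, -0.001, 0.001]
contact_force: [0.9, 0.6, -0.3]
grip_width: 91.9
finger_force: 0.0
```

Call:
servo_tool(linear=[[0, 0, 0], [0, 0, 0], [0, 0, 0], [0, 0, 0], [0, 0, 0], [0, 0, 0], [0, 0, 0], [0, 0, 0]], spin=[0, 0, 0, 0, 0, 0, 0, 0], hand=-1)

```text
time: 29.55
tool_pos: [388.8, -194.3, 36.9]
tcp_rot: [3.141, -0.0, 0.001]
contact_force: [0.2, -0.3, -0.6]
grip_width: 50.2
finger_force: 30.0
```

Call:
servo_tool(linear=[[0, 0, -0.1], [0, 0, -0.25], [0, 0, -0.25], [0, 0, -0.2], [0.09, -0.2, 0], [0.1, -0.25, 0], [0.1, -0.25, 0], [0.1, -0.25, 0]], spin=[0, 0, 0, 0, 0, 0, 0, 0])

```text
time: 30.55
tool_pos: [467.0, -2.6, 197.0]
tcp_rot: [3.141, -0.0, 0.0]
contact_force: [0.5, -0.5, 0.8]
grip_width: 50.2
finger_force: 30.0
```

Call:
servo_tool(linear=[[0.1, -0.25, 0], [0.1, -0.25, 0], [0.1, -0.25, 0], [0.07, -0.2, 0], [0, 0, 0], [0, 0, 0], [0, 0, 0], [0, 0, 0]], spin=[0, 0, 0, 0, 0, 0, 0, 0])

```text
time: 31.55
tool_pos: [540.5, 184.9, 197.1]
tcp_rot: [3.141, -0.0, -0.001]
contact_force: [0.5, -0.3, 0.4]
grip_width: 49.9
finger_force: 30.0
```

Call:
servo_tool(linear=[[0.033, -0.09, 0], [0, 0, 0], [0, 0, 0.15], [0, 0, 0.25], [0, 0, 0.15], [0, 0, 0.1], [0, 0, 0], [0, 0, 0]], spin=[0, 0, 0, 0, 0, 0, 0, 0])

```text
time: 32.55
tool_pos: [547.7, 204.1, 67.8]
tcp_rot: [-3.141, -0.001, 0.001]
contact_force: [0.4, -0.4, 0.0]
grip_width: 50.3
finger_force: 30.0
```

Call:
servo_tool(linear=[[0, 0.005, 0.04], [0, 0, 0.03], [0, 0, 0.02], [0, 0, 0.01], [0, 0, 0], [0, 0, 0], [0, 0, 0], [0, 0, 0]], spin=[0, 0, 0, 0, 0, 0, 0, 0])

```text
time: 33.55
tool_pos: [547.2, 202.9, 47.0]
tcp_rot: [3.142, -0.0, 0.001]
contact_force: [0.5, 0.1, -1.2]
grip_width: 50.0
finger_force: 30.0
```

Call:
servo_tool(linear=[[0, 0, 0.007], [0, 0, 0.007], [0, 0, 0.003], [0, 0, 0], [0, 0, 0], [0, 0, 0], [0, 0, 0], [0, 0, 0]], spin=[0, 0, 0, 0, 0, 0, 0, 0])

```text
time: 34.55
tool_pos: [547.2, 202.9, 43.5]
tcp_rot: [3.142, -0.0, 0.001]
contact_force: [0.7, -0.6, -0.3]
grip_width: 50.0
finger_force: 30.0
```

Release to 59 mm (hand 0.28) and rise.

Call:
servo_tool(linear=[[0, 0, 0], [0, 0, 0], [0, 0, 0], [0, 0, 0], [0, 0, -0.05], [0, 0, -0.15], [0, 0, -0.25], [0, 0, -0.25]], spin=[0, 0, 0, 0, 0, 0, 0, 0], hand=0.28)

```text
time: 35.55
tool_pos: [547.0, 202.8, 185.6]
tcp_rot: [3.142, -0.0, 0.001]
contact_force: [0.8, 0.2, -0.6]
grip_width: 58.8
finger_force: 0.0
```

Call:
servo_tool(linear=[[-0.211, -0.076, 0], [-0.211, -0.076, 0], [-0.211, -0.076, 0], [-0.211, -0.076, 0], [0, 0, 0], [0, 0, 0], [0, 0, 0.1], [0, 0, 0.1]], spin=[0, 0, 0, 0, 0.1, 0, 0, 0], hand=1)

```text
time: 36.55
tool_pos: [379.1, 263.5, 143.5]
tcp_rot: [-3.141, -0.001, -0.153]
contact_force: [0.0, -0.3, -0.9]
grip_width: 91.9
finger_force: 0.0
```

Run:
```python
from ov import *
o=monitor.get_obs();print(o['tool_pos'],o['tcp_rot'])
overlay([(547,203,56,26.5),(582,203,74,85),(522,66,137,20.5),(378,263.6,53,29)],'ov4',{'top':(120,125,320,310),'side':(140,120,350,310)})
```

```text
[379.09523661 263.49252062 143.48915739] [-3.14090963e+00 -1.26095524e-03 -1.53448641e-01]
```

View pics/ov4_side.png

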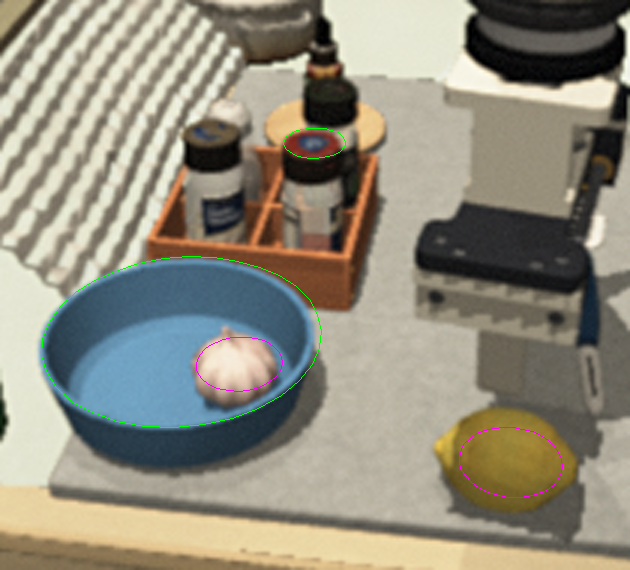

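Garlic sits in the bowl and the jars and bottle are standing. Next is the lemon.

Call:
servo_tool(linear=[[0, 0, 0.1], [0, 0, 0.15], [0, 0, 0.15], [0, 0, 0.09], [0, 0, 0.03], [0, 0, 0], [0, 0, 0], [0, 0, 0]], spin=[0, 0, 0, 0, 0, 0, 0, 0])

```text
time: 37.65
tool_pos: [378.8, 263.8, 40.2]
tcp_rot: [-3.141, -0.001, -0.156]
contact_force: [0.3, 0.1, -0.1]
grip_width: 92.0
finger_force: 0.0
```

Call:
servo_tool(linear=[[0, 0, 0], [0, 0, 0], [0, 0, 0], [0, 0, 0], [0, 0, 0], [0, 0, 0], [0, 0, 0], [0, 0, 0]], spin=[0, 0, 0, 0, 0, 0, 0, 0], hand=-1)

```text
time: 38.65
tool_pos: [378.3, 263.5, 39.5]
tcp_rot: [3.141, 0.0, -0.156]
contact_force: [0.3, -1.0, 1.2]
grip_width: 55.7
finger_force: 30.0
```

Call:
servo_tool(linear=[[0, 0, -0.15], [0, 0, -0.25], [0, 0, -0.25], [0.2, 0.024, 0], [0.25, 0.024, 0], [0.25, 0.024, 0], [0.25, 0.024, 0], [0.227, 0.026, 0]], spin=[0, 0, 0, 0, 0, 0, 0, 0])

```text
time: 39.65
tool_pos: [608.5, 202.3, 169.0]
tcp_rot: [-3.141, 0.0, -0.157]
contact_force: [1.1, -0.1, -0.6]
grip_width: 56.2
finger_force: 30.0
```

Call:
servo_tool(linear=[[0, 0, 0], [0, 0, 0], [0, 0, 0], [0, 0, 0], [0, 0, 0], [0, 0, 0], [0, 0, 0], [0, 0, 0]], spin=[0.06, 0.06, 0, 0, 0, 0, 0, 0])

```text
time: 40.65
tool_pos: [607.0, 202.8, 169.5]
tcp_rot: [3.142, -0.0, -0.345]
contact_force: [-0.4, -0.6, -0.9]
grip_width: 56.3
finger_force: 30.0
```

Run:
```python
from h import *
c=cap('top')
for p,z in(((253,195),70),((278,165),0),((245,120),110),((290,110),110),((300,150),0)): print(p,z,ray(c,p[0]*.64,p[1]*.64,z))
```

```text
(253, 195) 70 [681.47707834 233.81256796  70.        ]
(278, 165) 0 [749.63141459 215.96116239   0.        ]
(245, 120) 110 [766.62242828 239.84237973 110.        ]
(290, 110) 110 [781.33082164 183.25179313 110.        ]
(300, 150) 0 [772.52288375 185.67328268   0.        ]
```

Clear of the can and pot. Lowering.

Call:
servo_tool(linear=[[0, 0, 0.1], [0, 0, 0.15], [0, 0, 0.15], [0, 0, 0.1], [0, 0, 0.04], [0, 0, 0], [0, 0, 0], [0, 0, 0]], spin=[0, 0, 0, 0, 0, 0, 0, 0])

```text
time: 41.7
tool_pos: [607.6, 202.9, 62.5]
tcp_rot: [-3.141, -0.002, -0.345]
contact_force: [-1.2, -0.3, -1.2]
grip_width: 55.9
finger_force: 30.0
```

Call:
servo_tool(linear=[[0, 0, 0.02], [0, 0, 0.01], [0, 0, 0.01], [0, 0, 0.005], [0, 0, 0], [0, 0, 0], [0, 0, 0], [0, 0, 0]], spin=[0, 0, 0, 0, 0, 0, 0, 0])

```text
time: 42.7
tool_pos: [607.1, 202.8, 52.6]
tcp_rot: [3.142, -0.0, -0.345]
contact_force: [0.6, -0.1, -1.0]
grip_width: 56.0
finger_force: 30.0
```

Call:
servo_tool(linear=[[0, 0, 0.01], [0, 0, 0.01], [0, 0, 0.005], [0, 0, 0.005], [0, 0, 0], [0, 0, 0], [0, 0, 0], [0, 0, 0]], spin=[0, 0, 0, 0, 0, 0, 0, 0])

```text
time: 43.7
tool_pos: [607.0, 202.8, 46.5]
tcp_rot: [3.142, -0.0, -0.345]
contact_force: [0.5, -0.3, -0.9]
grip_width: 55.9
finger_force: 30.0
```

Call:
servo_tool(linear=[[0, 0, 0], [0, 0, 0], [0, 0, 0], [0, 0, 0], [0, 0, -0.05], [0, 0, -0.1], [0, 0, -0.2], [0, 0, -0.25]], spin=[0, 0, 0, 0, 0, 0, 0, 0], hand=0.37)

```text
time: 44.7
tool_pos: [606.5, 202.6, 167.5]
tcp_rot: [3.141, 0.001, -0.345]
contact_force: [0.7, -0.6, 0.6]
grip_width: 62.7
finger_force: 0.0
```

Call:
servo_tool(linear=[[-0.1, 0, -0.1], [-0.2, 0, -0.1], [-0.25, 0, 0], [-0.25, 0, 0], [-0.2, 0, 0], [0, 0, 0], [0, 0, 0], [0, 0, 0]], spin=[0, 0, 0, 0, 0, 0, 0, 0])

```text
time: 45.7
tool_pos: [419.9, 270.1, 206.6]
tcp_rot: [-3.141, -0.001, -0.346]
contact_force: [0.5, 1.2, -0.4]
grip_width: 63.1
finger_force: 0.0
```

Run:
```python
from h import *
a=cap('top')['frame'][110:250,110:400];b=cap('side')['frame'][100:300,110:360]
b=cv2.resize(b,(290,232));cv2.imwrite('pics/fin.png',cv2.resize(np.vstack([a,b]),None,fx=1.6,fy=1.6,interpolation=cv2.INTER_CUBIC))
```

```text
(no output)
```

View pics/fin.png

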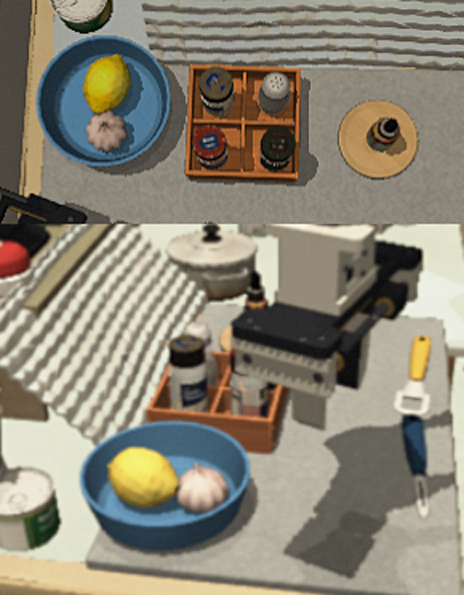

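The final picture shows everything in place: lemon and garlic in the bowl, four jars upright in the caddy, and the bottle near the coaster's centre.

```bash
python3 -c "
from plant import workorder;print(workorder.close_job())"
```

```text
the job is handed in; nothing more can be done
None
```

I handed the job in at about 46 s of robot time. The last pictures show both jars upright in the front bays, the lemon and garlic in the bowl, the bottle upright near the middle of the coaster, and the mill and blue-labelled jar still standing; the hand-in gave back no verdict.

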